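Roll the edge trim flat

ROBOT

A 7-joint arm with a two-finger parallel gripper is mounted at the origin on a cart in front of the work surface, level with it; the furniture and walls round the work are solid. World frame = base frame: x ahead of the robot, y to its left, z up, the work surface at z = 0. Lengths are in mm, angles in rad, forces in N, time in s.
With the tool pointing down it reaches from about 400 to 875 mm from the base axis. Payload 4.4 kg.
Tool frame: the origin (TCP) lies midway between the tips of the shut fingers; the grasp point (between the pads) lies ctrl.grip_depth behind it (ctrl.grip_depth is the distance from the TCP to the grasp point, in mm); z points along the fingers, y is the line along which they close (so a half turn about z gives the same grasp; the last joint's range is limited). The gripper opens to 85 mm and grips with 20 to 120 N. Pads are 22 mm wide; open, the fingers measure 114 mm over their backs; the gripper's body (76 mm by 85 mm) begins 54 mm behind the grasp point. The pads swing forward as they close: fully open they stand 13 mm farther back than shut.
Start: joints at [-1.283, 0.628, 0.038, 1.517, -0.027, 0.996, -0.02], TCP at [225.179, 609.764, 231.313] pointing down, gripper open.
Joint ranges: [-3.06, 3.06], [-0.37, 2.12], [-1.25, 1.32], [0.18, 2.47], [-1.1, 4.24], [0.23, 1.98], [-2.94, 2.94]. Speed limits (rad/s): [2.57, 2.57, 3.14, 3.14, 3.14, 3.14, 3.14].

INTERFACE

Orientations are given as [roll, pitch, yaw] about the fixed x, y, z axes, in that order (R = Rz(yaw) Ry(pitch) Rx(roll)).
In Python, from cell import ctrl gives the robot as it stands.
- The arm moves only by the tool carry_out, never from a script. Its argument "deltas" is one flat list of numbers, 7 for each row, row after row: the turn, a rotation vector about the tool's x, y, z in degrees, then the shift along the tool's x, y, z in m, then the closure, from -1 (fully open) to 1 (shut). In form: [wx, wy, wz, dx, dy, dz, claw, wx, wy, wz, dx, dy, dz, claw, ...]. A call has 1 to 12 rows; each row shifts and turns the commanded pose from where the row before left it, along the tool's axes as they then stand; what a row does not reach is not made up. A row lasts 1/8 s, in which the tool goes at most 62.5 mm and 10.7 degrees, less where a joint would pass 70% of its speed; a pose out of reach is approached as far as the arm can. A call with a gripper value outside its range is refused whole. The fingers move at their own pace and stop on an object; the grip force is fixed at half the most. Time passes only in rows, so rows that do not move let the fingers close. It gives the time, the measured TCP pose, the force, the opening and the grip force at its end, in the units of the state.
- ctrl.read_state(): the state, without advancing time (a new reading comes with each control period).
- ctrl.get_image(name): name is "scene" or "top" or "wrist"; returns the picture (400x640x3 uint8, red, green, blue); there is no depth.
- ctrl.calibration(name): a dict with "mtx" (3x3 intrinsics, pixels), "R" (3x3) and "t" (3): a world point X has camera coordinates R X + t. Camera axes: x right, y down, z forward; pixel columns grow to the right and rows downward; lengths in mm; the calibration is good to about 2 mm. A picture is of the moment at which its call begins: read the wrist's pose just before it. calibration takes no time and is no camera call; for the wrist camera it gives the pose at the moment of the call.
- ctrl.finish_job(): hands the job in; it is judged then, once.
The state is a dict: "clock": time; "qpos": joint angles; "qd": joint speeds; "tau": joint torques, N m; "eef_pos": TCP position; "tool_rot": TCP orientation; "force": force on the tool from outside, world axes, zero at the start; "torque": the same for the moment, N m; "width": finger opening in mm; "gripper_force": force on a finger pad.
Only numpy, scipy, OpenCV 4.12 (cv2) and the standard library are available. Lean on these libraries where they do the work, as an engineer would, in place of code of your own. Each camera call takes 0.05 s, during which the arm holds its last target. There are 200 camera calls.

TASK

The edge strip on the white board in the clamp jig still stands proud: take the hand roller from its stand and roll it along the strip with firm but not excessive pressure (about 11 to 16 N, never over 22 N) until every piece is seated flat. Press with the roller only, not the fingers; then set the roller gently back fully down and upright in its stand, let go, and leave the other things alone.

Things in the scene. Friction and masses are not known exactly. Their poses are not given: they have to be found in the camera images.
- jig: Clamp jig fixed to the worktop: aluminium base plate 70 x 300 x 6 mm, a pair of blue clamp blocks near each end (tops at z = 52 mm). Origin: centre of the plate's underside; y along the board and its strip, x across, z up. It holds a white board 270 mm long, 20 mm thick, on edge.
- board_mid (a point): Point fixed to the jig 43 mm above its origin, at the middle of the white board. The board sits on rubber pads and sinks a few mm under the roller; it may also sit up to about 4 degrees out of level along its length, either way (ends up to 9 mm higher or lower than its middle). No listed pose shows this.
- strip_mid (a point): Point fixed to the jig, 73 mm above its origin: middle of the strip's top face once seated and unloaded. Strip (dark wood): 22 mm wide, 252 mm long along the jig's y, six pieces of 42 mm, centres at y = -105, -63, -21, 21, 63, 105 mm in the jig frame (trim0 to trim5). Unseated pieces stand 3.5 to 5 mm higher.
- stand: Fixed stand for the roller: black base plate 90 x 90 mm with a grey square collar 60 mm wide, open on top, 48 x 48 mm inside, its flat rim 60 mm above the worktop. Origin: centre of the underside; z up. The roller hangs upright in it: its guard plate lies on the rim, its wheel 7 mm above the worktop inside, its x along the stand's x.
- roller: Loose hand roller, 113 mm tall, about 0.26 kg, wheel down. Origin: lowest point of the wheel, mid-width; z up the grip, x along the axle, rolls along y. Rubber wheel 40 mm across, 30 mm wide; steel cheeks 40 mm over both; black square guard plate 64 mm wide at z = 53 to 58 mm; orange grip 26 x 26 mm, z = 58 to 110 mm; black top plate 20 mm square.
- roller_wheel (a joint): Turn of the wheel on its axle (rad), 0 at the start; free running either way, 20 mm of rolling a radian.
- trim0 (a joint): How far strip piece 0 has been pressed in (m): 0 = 5 mm proud, 0.005 = fully down on the board's edge. It moves straight down in the board, grips by friction and stays where it is left. Pressing a piece home takes about 9 N on it alone.
- trim1 (a joint): How far strip piece 1 has been pressed in (m): 0 = 5 mm proud, 0.005 = fully down on the board's edge. It moves straight down in the board, grips by friction and stays where it is left. Pressing a piece home takes about 9 N on it alone.
- trim2 (a joint): How far strip piece 2 has been pressed in (m): 0 = 5 mm proud, 0.005 = fully down on the board's edge. It moves straight down in the board, grips by friction and stays where it is left. Pressing a piece home takes about 9 N on it alone.
- trim3 (a joint): How far strip piece 3 has been pressed in (m): 0 = 5 mm proud, 0.005 = fully down on the board's edge. It moves straight down in the board, grips by friction and stays where it is left. Pressing a piece home takes about 9 N on it alone.
- trim4 (a joint): How far strip piece 4 has been pressed in (m): 0 = 5 mm proud, 0.005 = fully down on the board's edge. It moves straight down in the board, grips by friction and stays where it is left. Pressing a piece home takes about 9 N on it alone.
- trim5 (a joint): How far strip piece 5 has been pressed in (m): 0 = 5 mm proud, 0.005 = fully down on the board's edge. It moves straight down in the board, grips by friction and stays where it is left. Pressing a piece home takes about 9 N on it alone.
- tin: Bystander: low food tin, 75 mm wide, 58 mm tall. Origin: centre of its underside.
- mug: Bystander: white cup, red inside, with handle, 62 x 92 x 51 mm. Origin: centre of its underside.
- spice: Bystander: spice jar with black cap, 40 mm wide, 105 mm tall. Origin: centre of its underside.
- timer: Bystander: white and red egg timer, 64 mm wide, 52 mm tall, at the left. Beyond it a tall cabinet fills y > 0.40 m from x = 0.43 m; its upright door handle sticks out to x = 0.39 m at y = 0.48 m, close to where the arm starts: draw the arm back before swinging across. Origin: centre of its underside.
- tape: Bystander: tan roll of tape lying flat, 98 mm wide, 25 mm tall. Origin: centre of its underside.
- candle: Bystander: small round candle, 38 mm wide, 15 mm tall. Origin: centre of its underside.

How it is judged:
By the outcome, as a careful person would: the job done as asked, in the order asked, and still so for the second after the job is handed in, with the robot touching nothing.
It also fails if it takes over 72 s, if anything falls off the work surface, if the arm or the gripper's body presses on something with over 40 N, if the wrist force passes 120 N, or if a joint passes its speed limit or range.

## Working session

There is one attempt and no reset: what is moved stays moved. The work goes in short steps, Python scripts to look and compute and a tool call to move; the robot and the scene stay as the last step left them, time stands still between calls to the robot, and variables do not carry over. Pictures are saved under pics/ and viewed, at most 10 in all, crops included, and the job is handed in when it is done.

Besides the shell and the picture viewer there is one more tool, called as name(argument=value, ...), one argument or row to a line, values as JSON. carry_out: Moves the arm, as the interface text tells. Its arguments: {"type":"object","properties":{"deltas":{"type":"array"}},"required":["deltas"]}

```bash
mkdir -p pics; ls
python3 - <<'E'
from cell import ctrl
import cv2
s=ctrl.read_state();print(s['clock'],s['eef_pos'],s['tool_rot'],s['force'],s['width'],ctrl.grip_depth)
for n in('scene','top'):
    im=ctrl.get_image(n);cv2.imwrite(f'pics/{n}0.png',im[:,:,::-1])
    c=ctrl.calibration(n);print(n,c)
E
```

```text
pics
0.0 [224.95186105 609.16023031 230.38805284] [-3.13966827e+00  2.55918827e-06  2.78782193e+00] [ 0.34499952 -0.65053371  0.58195762] 85.65564716062065 18.700000000000003
scene {'mtx': array([[361.80758946,   0.        , 315.66020419],
       [  0.        , 361.80758946, 200.06902115],
       [  0.        ,   0.        ,   1.        ]]), 'R': array([[ 0.83722721, -0.5465477 , -0.01833621],
       [-0.27751723, -0.395744  , -0.87542611],
       [ 0.47120568,  0.73801917, -0.48300405]]), 't': array([-481.97759664,  272.40382758,  528.9052826 ])}
top {'mtx': array([[387.26139325,   0.        , 323.23162002],
       [  0.        , 387.26139325, 196.93397429],
       [  0.        ,   0.        ,   1.        ]]), 'R': array([[-0.02334316, -0.99970491,  0.00672216],
       [-0.98614831,  0.02192109, -0.16441097],
       [ 0.1642151 , -0.01046692, -0.98636902]]), 't': array([ 91.11607054, 645.27258736, 814.6388307 ])}
```

View pics/top0.png

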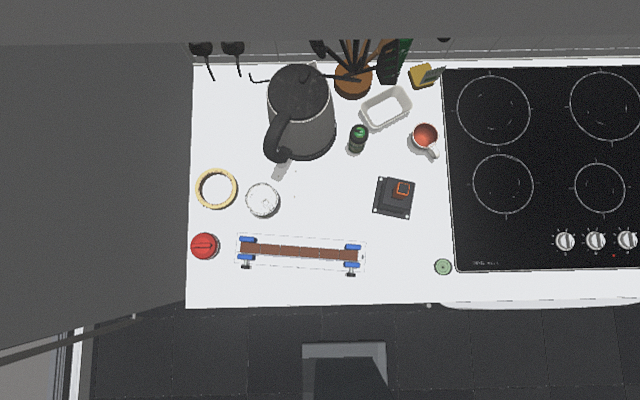

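View pics/scene0.png

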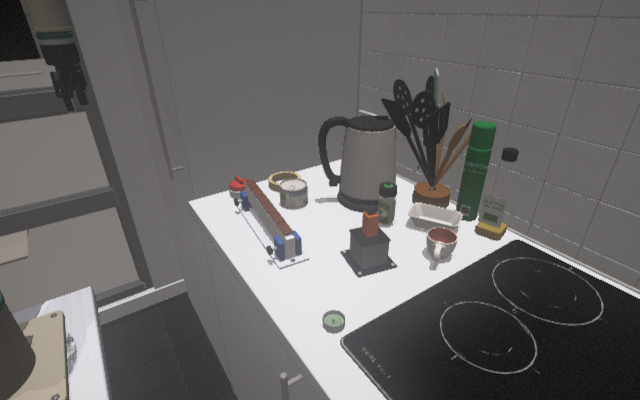

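The top view shows the strip running from about (240,248) to (358,255), the stand at about (393,197) and the orange grip at about (402,189). The scene view shows the roller upright in its stand, with the candle in front of it.

```bash
cat > h.py <<'E'
import numpy as np,cv2
from cell import ctrl
from scipy.spatial.transform import Rotation as Ro
def ray(c,uv,z):
    uv=np.atleast_2d(uv).astype(float);K=c['mtx'];R=np.array(c['R']);t=np.array(c['t'])
    d=np.c_[(uv-[K[0,2],K[1,2]])/[K[0,0],K[1,1]],np.ones(len(uv))]@R
    o=-R.T@t
    return o+d*((z-o[2])/d[:,2])[:,None]
def proj(c,X):
    p=np.atleast_2d(X)@np.array(c['R']).T+c['t'];p=p@c['mtx'].T;return p[:,:2]/p[:,2:]
def blobs(im,lo,hi,amin=15):
    h=cv2.cvtColor(im,cv2.COLOR_RGB2HSV);m=cv2.inRange(h,np.array(lo),np.array(hi))
    cs,_=cv2.findContours(m,cv2.RETR_EXTERNAL,cv2.CHAIN_APPROX_NONE)
    return [c for c in cs if cv2.contourArea(c)>=amin]
E
python3 - <<'E'
from h import *
im=cv2.imread('pics/top0.png')[:,:,::-1].copy();c=ctrl.calibration('top')
for nm,lo,hi in(('blue',(100,120,60),(125,255,255)),('brown',(3,60,40),(20,200,140)),('dark',(0,0,0),(180,90,85)),('orange',(3,130,100),(18,255,255))):
    for b in blobs(im,lo,hi):
        r=cv2.minAreaRect(b)
        if not(185<r[0][0]<450 and 140<r[0][1]<290):continue
        z={'blue':52,'brown':76,'dark':3,'orange':117}[nm]
        P=ray(c,cv2.boxPoints(r),z)[:,:2]
        print(nm,np.round(r[0]),np.round(r[1]),cv2.contourArea(b),'ctr',ray(c,r[0],z)[0,:2].round(1),P.round(0).tolist(), 'yaw',np.degrees(np.arctan2(*(P[1]-P[0])[::-1])).round(1))
a=cv2.resize(im[165:285,225:425],None,fx=4,fy=4,interpolation=cv2.INTER_CUBIC)
cv2.imwrite('pics/crop.png',a[:,:,::-1])
E
```

```text
blue [352. 264.] [ 4. 15.] 47.5 ctr [497.7  18.2] [[502.0, 34.0], [502.0, 2.0], [493.0, 2.0], [494.0, 35.0]] yaw -91.3
blue [244. 257.] [13.  4.] 43.0 ctr [519.2 251.4] [[516.0, 266.0], [525.0, 266.0], [522.0, 237.0], [513.0, 237.0]] yaw -4.1
blue [352. 247.] [15.  5.] 50.5 ctr [534.8  14.8] [[532.0, 32.0], [542.0, 30.0], [538.0, -2.0], [528.0, -1.0]] yaw -7.1
blue [246. 239.] [14.  5.] 50.5 ctr [557.6 248.4] [[554.0, 264.0], [564.0, 264.0], [561.0, 232.0], [551.0, 233.0]] yaw -4.1
brown [309. 252.] [96. 10.] 765.5 ctr [525.2 110.3] [[524.0, 213.0], [545.0, 212.0], [527.0, 7.0], [506.0, 9.0]] yaw -3.6
brown [250. 247.] [10. 19.] 164.0 ctr [538.7 236.3] [[550.0, 257.0], [549.0, 216.0], [528.0, 216.0], [529.0, 256.0]] yaw -91.3
brown [397. 192.] [17. 11.] 50.5 ctr [651.2 -84.8] [[663.0, -67.0], [673.0, -88.0], [640.0, -103.0], [630.0, -81.0]] yaw -64.6
dark [393. 197.] [37. 37.] 1148.0 ctr [651.7 -89.8] [[618.0, -36.0], [706.0, -58.0], [686.0, -144.0], [599.0, -121.0]] yaw -13.7
dark [207. 182.] [11. 30.] 32.0 ctr [696.9 352.2] [[675.0, 383.0], [735.0, 344.0], [719.0, 321.0], [659.0, 360.0]] yaw -32.8
dark [319. 220.] [639. 358.] 98064.0 ctr [600.8  85.9] [[227.0, 788.0], [1073.0, 883.0], [1042.0, -741.0], [191.0, -606.0]] yaw 6.4
orange [403. 189.] [13. 12.] 21.0 ctr [650.4 -88.7] [[642.0, -72.0], [666.0, -80.0], [659.0, -105.0], [635.0, -98.0]] yaw -16.8
```

View pics/crop.png

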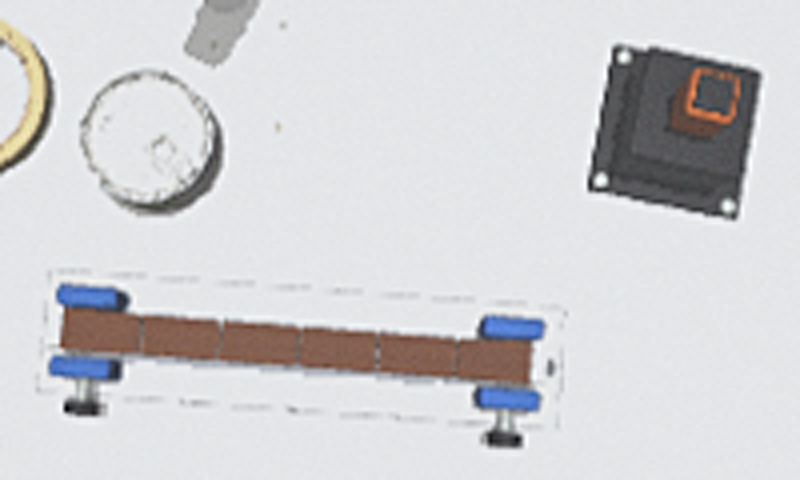

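The crop shows the stand with the roller's dark top plate inside the orange rim, plus six strip pieces and four blue clamp blocks. The stand is at about (651,-89) with yaw about -14°, or that plus 90°. The strip centre is at about (528,132) with yaw about -5.3°. I'll draw the arm back first, then swing across.

carry_out(
  deltas=[0, 0, 0, 0, -0.05, 0, -1, 0, 0, 0, 0, -0.05, 0, -1, 0, 0, 0, 0, -0.05, 0, -1, 0, 0, 0, 0, -0.05, 0, -1, 0, 0, 7.5, -0.0585, -0.004, 0, -1, 0, 0, 7.5, -0.0585, -0.004, 0, -1, 0, 0, 7.5, -0.0585, -0.004, 0, -1, 0, 0, 7.5, -0.0585, -0.004, 0, -1, 0, 0, 7.5, -0.0585, -0.004, 0, -1, 0, 0, 7.5, -0.0585, -0.004, 0, -1, 0, 0, 7.5, -0.0585, -0.004, 0, -1, 0, 0, 7.5, -0.0585, -0.004, 0, -1],
)

```text
clock: 1.6
eef_pos: [442.3, 74.8, 231.2]
tool_rot: [3.141, 0.0, 1.736]
force: [1.3, 0.4, -0.1]
width: 85.6
gripper_force: 0.0
```

carry_out(
  deltas=[0, 0, 7.8, 0, 0, 0, -1, 0, 0, 7.8, 0, 0, 0, -1, 0, 0, 7.9, 0, 0, 0, -1, 0, 0, 0, -0.022, 0.048, 0, -1, 0, 0, 0, -0.022, 0.048, 0, -1, 0, 0, 0, -0.022, 0.048, 0, -1, 0, 0, 0, -0.022, 0.048, 0, -1, 0, 0, 0, -0.022, 0.048, 0, -1, 0, 0, 0, 0, 0, 0, -1],
)

```text
clock: 2.72
eef_pos: [649.9, -91.5, 230.3]
tool_rot: [3.14, 0.003, 1.326]
force: [-0.9, 0.5, -0.4]
width: 85.6
gripper_force: 0.0
```

Run:
```python
from h import *
im=ctrl.get_image('wrist');c=ctrl.calibration('wrist');s=ctrl.read_state()
np.savez('w1.npz',im=im,**c);print(s['eef_pos'],s['tool_rot'],s['qpos'])
cv2.imwrite('pics/w1.png',im[:,:,::-1]);print(-c['R'].T@c['t'],proj(c,[[651,-89,120],[651,-89,0]]))
```

```text
[648.34172456 -89.10656138 230.16348509] [-3.14032361e+00  1.15945687e-03  1.32799916e+00] [-0.17183261  0.67833981  0.46836165  1.51181548 -0.33477829  1.03315449
  0.1372993 ]
[664.89744567 -21.51658199 372.91137335] [[323.92875607 196.60810501]
 [323.04129153 172.9376317 ]]
```

View pics/w1.png

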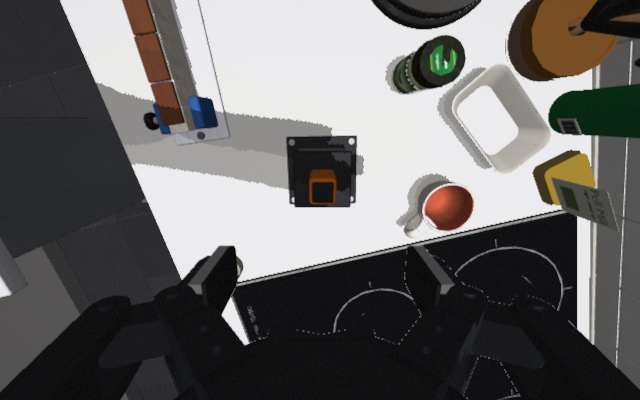

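The wrist view shows the stand square to the image at about (322,171), with the roller's top plate at about (322,189) between the open fingers.

Run:
```python
from h import *
d=np.load('w1.npz');im=d['im'];c={k:d[k] for k in('mtx','R','t')}
g=im.astype(int).max(2)
m=((g<110)*255).astype(np.uint8);m2=np.zeros_like(m);m2[125:225,270:375]=m[125:225,270:375]
hsv=cv2.cvtColor(im,cv2.COLOR_RGB2HSV);o=cv2.inRange(hsv,np.array((3,120,60)),np.array((20,255,255)));o2=np.zeros_like(o);o2[150:225,290:350]=o[150:225,290:350]
for n,mm,z in(('orange',o2,117),('holes',255-m2,0)):
    cs,h=cv2.findContours(mm,cv2.RETR_CCOMP,cv2.CHAIN_APPROX_NONE)
    for b in cs:
        r=cv2.minAreaRect(b)
        if 3<cv2.contourArea(b)<3000: print(n,np.round(r[0],1),np.round(r[1],1),round(r[2],1),cv2.contourArea(b),[ray(c,r[0],zz)[0,:2].round(1).tolist() for zz in(4,117,120)], ray(c,cv2.boxPoints(r),z)[:,:2].round(0).tolist())
```

```text
orange [322.5 186.5] [35. 27.] 90.0 875.5 [[646.1, -105.9], [651.8, -80.1], [652.0, -79.4]] [[644.0, -61.0], [668.0, -67.0], [660.0, -100.0], [635.0, -93.0]]
orange [322.5 192. ] [23. 22.] 0.0 477.0 [[644.3, -113.3], [650.6, -85.2], [650.8, -84.4]] [[638.0, -93.0], [643.0, -72.0], [663.0, -78.0], [659.0, -98.0]]
holes [292.8 199.3] [4.2 3.5] 45.0 11.5 [[602.8, -113.4], [621.8, -85.3], [622.3, -84.5]] [[599.0, -113.0], [603.0, -111.0], [606.0, -116.0], [601.0, -118.0]]
holes [351.5 198.5] [5. 3.] 90.0 13.5 [[680.2, -131.5], [675.5, -97.8], [675.4, -96.9]] [[679.0, -129.0], [683.0, -130.0], [682.0, -137.0], [678.0, -136.0]]
holes [322.  190.5] [23. 24.] 90.0 41.0 [[644.1, -111.1], [650.5, -83.7], [650.7, -82.9]] [[632.0, -93.0], [663.0, -101.0], [656.0, -132.0], [624.0, -124.0]]
holes [291.5 141.5] [3. 3.] 90.0 5.0 [[621.7, -39.1], [634.9, -33.7], [635.3, -33.6]] [[620.0, -37.0], [624.0, -38.0], [623.0, -42.0], [619.0, -41.0]]
holes [351. 141.] [5.7 5.7] 45.0 28.0 [[695.6, -56.7], [686.2, -45.9], [686.0, -45.7]] [[691.0, -56.0], [697.0, -52.0], [701.0, -58.0], [695.0, -62.0]]
```

carry_out(
  deltas=[0, 0, -0.3, 0.004, 0.001, 0.04, -1, 0, 0, 0, 0, 0, 0.05, -1, 0, 0, 0, 0, 0, 0.04, -1, 0, 0, 0, 0, 0, 0.023, -1, 0, 0, 0, 0, 0, 0, -1, 0, 0, 0, 0, 0, 0, -1],
)

```text
clock: 3.52
eef_pos: [650.6, -83.2, 79.5]
tool_rot: [3.14, -0.0, 1.336]
force: [0.0, 0.5, 0.5]
width: 85.6
gripper_force: 0.0
```

carry_out(
  deltas=[0, 0, 0, 0, 0, 0, 1, 0, 0, 0, 0, 0, 0, 1, 0, 0, 0, 0, 0, 0, 1, 0, 0, 0, 0, 0, 0, 1, 0, 0, 0, 0, 0, 0, 1, 0, 0, 0, 0, 0, 0, 1, 0, 0, 0, 0, 0, 0, 1, 0, 0, 0, 0, 0, 0, 1],
)

```text
clock: 4.53
eef_pos: [651.4, -84.0, 79.1]
tool_rot: [3.139, -0.0, 1.336]
force: [1.2, 0.1, 5.2]
width: 25.0
gripper_force: 60.0
```

carry_out(
  deltas=[0, 0, 0, 0, 0, -0.01, 1, 0, 0, 0, 0, 0, -0.02, 1, 0, 0, 0, 0, 0, -0.03, 1, 0, 0, 0, 0, 0, -0.04, 1, 0, 0, 0, 0, 0, -0.04, 1, 0, 0, 0, 0, 0, 0, 1, 0, 0, 0, 0, 0, 0, 1],
)

```text
clock: 5.4
eef_pos: [648.8, -83.2, 217.7]
tool_rot: [-3.139, -0.0, 1.336]
force: [-0.3, -0.6, -3.5]
width: 25.5
gripper_force: 60.7
```

Run:
```python
from h import *
s=ctrl.read_state();print(s['eef_pos'],s['tool_rot'],s['force'],s['torque'])
im=ctrl.get_image('scene');c=ctrl.calibration('scene')
u,v=proj(c,[651,-84,170])[0].astype(int);print(u,v)
cv2.imwrite('pics/s1.png',cv2.resize(im[v-70:v+90,u-150:u+70],None,fx=3.5,fy=3.5,interpolation=cv2.INTER_CUBIC)[:,:,::-1])
```

```text
[648.82363034 -83.21533363 217.66634489] [-3.13869510e+00 -3.21738378e-04  1.33562544e+00] [-0.26601446 -0.62138137 -3.46064431] [0.01713925 0.06762167 0.02463784]
371 187
```

View pics/s1.png

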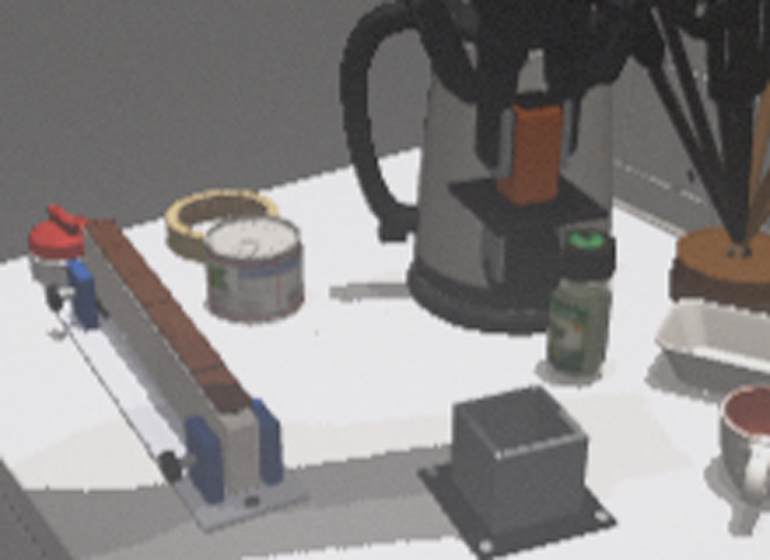

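The crop shows the silver cheek as a narrow strip on the left with the black tread facing the camera. That means the axle lies along azimuth about -14°, which is the stand's x. Next I'll move over the near end of the strip and turn 8.2°.

carry_out(
  deltas=[0, 0, 0, 0.0193, -0.0382, 0, 1, 0, 0, 0, 0.0193, -0.0382, 0, 1, 0, 0, 0, 0.0193, -0.0382, 0, 1, 0, 0, -8.2, 0.0193, -0.0382, 0, 1, 0, 0, 0, 0, 0, 0, 1, 0, 0, 0, 0, 0, 0, 1],
)

```text
clock: 6.2
eef_pos: [519.6, 26.6, 217.8]
tool_rot: [-3.141, 0.001, 1.478]
force: [0.7, -0.3, -3.1]
width: 25.3
gripper_force: 61.0
```

Run:
```python
from h import *
s=ctrl.read_state();print(s['eef_pos'],s['tool_rot'],s['force'])
im=ctrl.get_image('wrist');c=ctrl.calibration('wrist');np.savez('w2.npz',im=im,**c)
cv2.imwrite('pics/w2.png',im[:,:,::-1])
print(proj(c,[[518,27.5,77],[540,257,77],[516,8,77],[515,0,30]]).round(0))
```

```text
[519.56042738  26.60694543 217.75136134] [-3.14078964e+00  7.54537173e-04  1.47810940e+00] [ 0.7212904  -0.33977292 -3.08916104]
[[319. 188.]
 [319. -90.]
 [319. 207.]
 [319. 201.]]
```

View pics/w2.png

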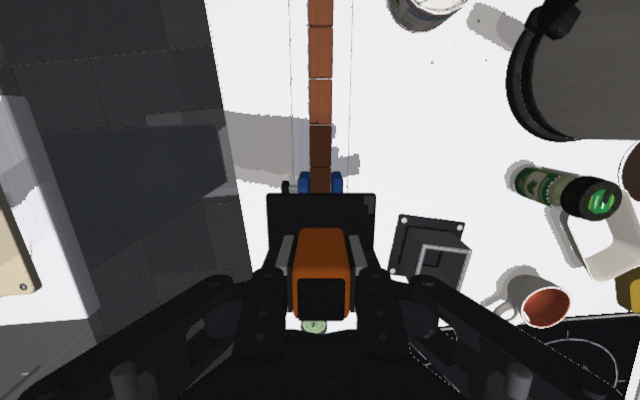

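The wrist view shows the strip vertical at column about 320, under the roller at column about 321, so the lateral alignment and yaw are good. Next I'll triangulate the strip ends from the first pair of pictures to estimate the board's tilt.

Run:
```python
from h import *
res={}
for n,lim in(('top',(230,370,235,275)),('scene',(225,310,170,260))):
    im=cv2.imread(f'pics/{n}0.png')[:,:,::-1].copy();h=cv2.cvtColor(im,cv2.COLOR_RGB2HSV)
    m=cv2.inRange(h,np.array((0,60,30)),np.array((20,220,170)));q=np.zeros_like(m);a,b,e,f=lim;q[e:f,a:b]=m[e:f,a:b]
    q=cv2.morphologyEx(q,cv2.MORPH_CLOSE,np.ones((3,3)))
    cs,_=cv2.findContours(q,cv2.RETR_EXTERNAL,cv2.CHAIN_APPROX_NONE);k=max(cs,key=cv2.contourArea)
    for eps in np.arange(1,6,.25):
        p=cv2.approxPolyDP(cv2.convexHull(k),eps,True)[:,0]
        if len(p)<=4:break
    print(n,cv2.contourArea(k),p.tolist())
    res[n]=p
    c=ctrl.calibration(n);g=np.array([[s,t] for s in(-126,126) for t in(-11,11)]);J=np.array([[527.7+.0924*s+.9957*t,132+.9957*s-.0924*t,77] for s,t in g]);print(proj(c,J).round(1).tolist(), 'dz10', (proj(c,J+[0,0,10])-proj(c,J)).round(1).tolist())
```

```text
top 989.0 [[240, 249], [241, 242], [356, 250], [353, 260]]
[[357.3, 260.4], [357.9, 250.0], [238.9, 252.1], [240.0, 241.7]] dz10 [[0.4, -0.0], [0.5, -0.1], [-1.0, -0.1], [-1.0, -0.2]]
scene 564.0 [[235, 175], [253, 180], [291, 231], [229, 188]]
[[283.9, 230.5], [293.7, 227.6], [244.9, 183.0], [253.0, 181.1]] dz10 [[-0.3, -4.1], [-0.2, -4.1], [-0.4, -3.5], [-0.4, -3.5]]
```

carry_out(
  deltas=[0, 0, 0, 0, -0.001, 0.03, 1, 0, 0, 0, 0, 0, 0.02, 1, 0, 0, 0, 0, 0, 0.008, 1, 0, 0, 0, 0, 0, 0.002, 1, 0, 0, 0, 0, 0, 0.001, 1, 0, 0, 0, 0, 0, 0.001, 1],
)

```text
clock: 7.0
eef_pos: [519.2, 27.0, 156.8]
tool_rot: [3.14, -0.0, 1.479]
force: [0.3, -0.2, -2.9]
width: 25.3
gripper_force: 60.9
```

carry_out(
  deltas=[0, 0, 0, 0, 0, 0.001, 1, 0, 0, 0, 0, 0, 0.001, 1, 0, 0, 0, 0, 0, 0.001, 1, 0, 0, 0, 0, 0, 0, 1],
)

```text
clock: 7.5
eef_pos: [518.5, 27.0, 153.2]
tool_rot: [-3.141, 0.0, 1.479]
force: [0.4, 0.3, -3.2]
width: 25.5
gripper_force: 60.9
```

carry_out(
  deltas=[0, 0, 0, 0, 0, 0.001, 1, 0, 0, 0, 0, 0, 0.001, 1, 0, 0, 0, 0, 0, 0, 1],
)

```text
clock: 7.88
eef_pos: [518.5, 27.0, 151.2]
tool_rot: [-3.141, 0.0, 1.479]
force: [-0.5, -0.6, -3.0]
width: 25.1
gripper_force: 60.9
```

carry_out(
  deltas=[0, 0, 0, 0, 0, 0.001, 1, 0, 0, 0, 0, 0, 0.001, 1, 0, 0, 0, 0, 0, 0, 1],
)

```text
clock: 8.25
eef_pos: [518.6, 27.0, 149.2]
tool_rot: [-3.141, 0.0, 1.479]
force: [-0.3, -0.7, -1.5]
width: 25.8
gripper_force: 60.9
```

carry_out(
  deltas=[0, 0, 0, 0, 0, 0.001, 1, 0, 0, 0, 0, 0, 0.001, 1, 0, 0, 0, 0, 0, 0, 1],
)

```text
clock: 8.62
eef_pos: [518.5, 27.0, 147.2]
tool_rot: [-3.141, 0.0, 1.479]
force: [0.3, -0.3, -2.5]
width: 25.2
gripper_force: 60.9
```

carry_out(
  deltas=[0, 0, 0, 0, 0, 0.001, 1, 0, 0, 0, 0, 0, 0.001, 1, 0, 0, 0, 0, 0, 0, 1],
)

```text
clock: 9.0
eef_pos: [518.6, 27.0, 145.2]
tool_rot: [-3.141, 0.0, 1.479]
force: [-0.1, -0.6, -2.0]
width: 25.1
gripper_force: 60.9
```

carry_out(
  deltas=[0, 0, 0, 0, 0, 0.001, 1, 0, 0, 0, 0, 0, 0.001, 1, 0, 0, 0, 0, 0, 0, 1],
)

```text
clock: 9.38
eef_pos: [518.6, 27.0, 143.2]
tool_rot: [-3.141, 0.0, 1.479]
force: [-0.7, -0.3, -3.0]
width: 25.2
gripper_force: 60.9
```

carry_out(
  deltas=[0, 0, 0, 0, 0, 0.001, 1, 0, 0, 0, 0, 0, 0.001, 1, 0, 0, 0, 0, 0, 0, 1],
)

```text
clock: 9.75
eef_pos: [518.6, 27.0, 141.2]
tool_rot: [-3.142, -0.0, 1.479]
force: [0.2, -0.7, -2.8]
width: 25.2
gripper_force: 61.0
```

carry_out(
  deltas=[0, 0, 0, 0, 0, 0.001, 1, 0, 0, 0, 0, 0, 0.001, 1, 0, 0, 0, 0, 0, 0, 1],
)

```text
clock: 10.12
eef_pos: [518.7, 26.9, 139.7]
tool_rot: [3.141, -0.0, 1.479]
force: [-0.8, 0.1, 4.1]
width: 25.4
gripper_force: 61.9
```

carry_out(
  deltas=[0, 0, 0, 0, 0, 0.001, 1, 0, 0, 0, 0, 0, 0.0005, 1, 0, 0, 0, 0, 0, 0, 1],
)

```text
clock: 10.5
eef_pos: [518.8, 27.0, 137.9]
tool_rot: [3.141, -0.0, 1.479]
force: [-1.3, -0.8, 5.4]
width: 25.3
gripper_force: 61.9
```

carry_out(
  deltas=[0, 0, 0, 0, 0, 0.001, 1, 0, 0, 0, 0, 0, 0.0005, 1, 0, 0, 0, 0, 0, 0, 1],
)

```text
clock: 10.88
eef_pos: [518.8, 27.0, 136.5]
tool_rot: [3.141, -0.0, 1.479]
force: [-2.0, -0.6, 6.0]
width: 25.4
gripper_force: 62.1
```

carry_out(
  deltas=[0, 0, 0, 0, 0, 0.001, 1, 0, 0, 0, 0, 0, 0, 1],
)

```text
clock: 11.12
eef_pos: [518.8, 26.9, 135.7]
tool_rot: [3.141, -0.0, 1.479]
force: [-2.4, -0.1, 8.8]
width: 25.4
gripper_force: 62.4
```

carry_out(
  deltas=[0, 0, 0, 0, 0, 0.001, 1, 0, 0, 0, 0, 0, 0, 1],
)

```text
clock: 11.38
eef_pos: [518.9, 26.8, 135.0]
tool_rot: [3.141, -0.0, 1.479]
force: [-2.2, -0.4, 11.2]
width: 25.4
gripper_force: 62.9
```

carry_out(
  deltas=[0, 0, 0, 0.004, 0, -0.0003, 1, 0, 0, 0, 0.004, 0, -0.0003, 1, 0, 0, 0, 0, 0, 0, 1],
)

```text
clock: 11.75
eef_pos: [519.6, 35.0, 135.7]
tool_rot: [3.141, -0.0, 1.479]
force: [-2.8, -0.9, 10.7]
width: 25.4
gripper_force: 62.8
```

carry_out(
  deltas=[0, 0, 0, 0.004, 0, -0.0003, 1, 0, 0, 0, 0.004, 0, -0.0003, 1, 0, 0, 0, 0, 0, 0, 1],
)

```text
clock: 12.12
eef_pos: [520.1, 40.9, 136.2]
tool_rot: [3.141, 0.002, 1.478]
force: [-2.6, -3.5, 10.2]
width: 25.5
gripper_force: 62.9
```

carry_out(
  deltas=[0, 0, 0, 0.004, 0, -0.0003, 1, 0, 0, 0, 0.004, 0, -0.0003, 1, 0, 0, 0, 0, 0, 0, 1],
)

```text
clock: 12.5
eef_pos: [521.1, 49.8, 136.8]
tool_rot: [3.141, 0.001, 1.478]
force: [-2.5, -1.5, 10.6]
width: 25.4
gripper_force: 62.8
```

carry_out(
  deltas=[0, 0, 0, 0.004, 0, -0.0003, 1, 0, 0, 0, 0.004, 0, -0.0003, 1, 0, 0, 0, 0, 0, 0, 1],
)

```text
clock: 12.88
eef_pos: [521.9, 58.9, 137.4]
tool_rot: [3.141, -0.0, 1.479]
force: [-3.1, -0.7, 10.7]
width: 25.1
gripper_force: 62.8
```

carry_out(
  deltas=[0, 0, 0, 0.005, 0, -0.0004, 1, 0, 0, 0, 0.005, 0, -0.0004, 1, 0, 0, 0, 0.005, 0, -0.0003, 1, 0, 0, 0, 0, 0, 0, 1],
)

```text
clock: 13.38
eef_pos: [523.3, 74.1, 138.5]
tool_rot: [3.141, -0.001, 1.479]
force: [-2.4, -0.3, 11.0]
width: 25.3
gripper_force: 62.8
```

carry_out(
  deltas=[0, 0, 0, 0.005, 0, -0.0004, 1, 0, 0, 0, 0.005, 0, -0.0004, 1, 0, 0, 0, 0.005, 0, -0.0003, 1, 0, 0, 0, 0, 0, 0, 1],
)

```text
clock: 13.88
eef_pos: [524.5, 86.9, 139.5]
tool_rot: [3.141, 0.002, 1.478]
force: [-1.9, -2.6, 10.6]
width: 25.2
gripper_force: 62.7
```

carry_out(
  deltas=[0, 0, 0, 0.005, 0, -0.0004, 1, 0, 0, 0, 0.005, 0, -0.0004, 1, 0, 0, 0, 0.005, 0, -0.0003, 1, 0, 0, 0, 0, 0, 0, 1],
)

```text
clock: 14.38
eef_pos: [526.1, 104.0, 140.7]
tool_rot: [3.141, -0.001, 1.479]
force: [-2.8, -0.4, 9.6]
width: 25.5
gripper_force: 62.7
```

carry_out(
  deltas=[0, 0, 0, 0.005, 0, -0.0003, 1, 0, 0, 0, 0.005, 0, -0.0003, 1, 0, 0, 0, 0.005, 0, -0.0003, 1, 0, 0, 0, 0, 0, 0, 1],
)

```text
clock: 14.88
eef_pos: [527.5, 119.0, 141.7]
tool_rot: [3.141, -0.001, 1.479]
force: [-2.5, -0.4, 11.3]
width: 25.1
gripper_force: 62.7
```

carry_out(
  deltas=[0, 0, 0, 0.005, 0, -0.0004, 1, 0, 0, 0, 0.005, 0, -0.0003, 1, 0, 0, 0, 0.005, 0, -0.0003, 1, 0, 0, 0, 0, 0, 0, 1],
)

```text
clock: 15.38
eef_pos: [528.9, 132.5, 142.6]
tool_rot: [3.141, 0.001, 1.478]
force: [-2.4, -2.2, 10.2]
width: 25.3
gripper_force: 62.7
```

carry_out(
  deltas=[0, 0, 0, 0.005, 0, -0.0004, 1, 0, 0, 0, 0.005, 0, -0.0003, 1, 0, 0, 0, 0.005, 0, -0.0003, 1, 0, 0, 0, 0, 0, 0, 1],
)

```text
clock: 15.88
eef_pos: [530.3, 148.9, 143.7]
tool_rot: [3.141, -0.001, 1.479]
force: [-2.5, -0.1, 10.1]
width: 25.1
gripper_force: 62.7
```

carry_out(
  deltas=[0, 0, 0, 0.005, 0, -0.0003, 1, 0, 0, 0, 0.005, 0, -0.0003, 1, 0, 0, 0, 0.005, 0, -0.0003, 1, 0, 0, 0, 0, 0, 0, 1],
)

```text
clock: 16.38
eef_pos: [531.7, 164.0, 144.7]
tool_rot: [3.141, -0.001, 1.479]
force: [-2.4, -0.0, 10.3]
width: 25.2
gripper_force: 62.7
```

carry_out(
  deltas=[0, 0, 0, 0.005, 0, -0.0004, 1, 0, 0, 0, 0.005, 0, -0.0004, 1, 0, 0, 0, 0.005, 0, -0.0003, 1, 0, 0, 0, 0, 0, 0, 1],
)

```text
clock: 16.88
eef_pos: [533.1, 178.5, 145.7]
tool_rot: [3.141, -0.0, 1.479]
force: [-2.8, -0.5, 10.0]
width: 24.9
gripper_force: 62.6
```

carry_out(
  deltas=[0, 0, 0, 0.005, 0, -0.0004, 1, 0, 0, 0, 0.005, 0, -0.0003, 1, 0, 0, 0, 0.005, 0, -0.0003, 1, 0, 0, 0, 0, 0, 0, 1],
)

```text
clock: 17.38
eef_pos: [534.6, 193.9, 146.8]
tool_rot: [3.14, -0.001, 1.479]
force: [-2.5, -0.4, 10.4]
width: 25.3
gripper_force: 62.6
```

carry_out(
  deltas=[0, 0, 0, 0.005, 0, -0.0004, 1, 0, 0, 0, 0.005, 0, -0.0003, 1, 0, 0, 0, 0.005, 0, -0.0003, 1, 0, 0, 0, 0, 0, 0, 1],
)

```text
clock: 17.88
eef_pos: [535.8, 207.9, 147.7]
tool_rot: [3.141, 0.0, 1.479]
force: [-2.5, -2.1, 8.8]
width: 25.3
gripper_force: 62.8
```

carry_out(
  deltas=[0, 0, 0, 0.005, 0, -0.0001, 1, 0, 0, 0, 0.005, 0, -0.0003, 1, 0, 0, 0, 0.005, 0, -0.0003, 1, 0, 0, 0, 0, 0, 0, 1],
)

```text
clock: 18.38
eef_pos: [537.4, 223.7, 148.6]
tool_rot: [3.14, -0.001, 1.479]
force: [-2.3, 0.2, 10.4]
width: 25.3
gripper_force: 62.8
```

carry_out(
  deltas=[0, 0, 0, 0.005, 0, -0.0004, 1, 0, 0, 0, 0.005, 0, -0.0003, 1, 0, 0, 0, 0.003, 0, -0.0002, 1, 0, 0, 0, 0, 0, 0, 1],
)

```text
clock: 18.88
eef_pos: [538.6, 236.7, 149.5]
tool_rot: [3.14, -0.001, 1.479]
force: [-1.6, -0.7, 10.8]
width: 25.4
gripper_force: 62.8
```

Run:
```python
from h import *
s=ctrl.read_state();print(s['eef_pos'],s['force'],s['torque'])
```

```text
[538.56361599 236.68239776 149.5472037 ] [-1.58453832 -0.72502459 10.79691473] [-0.12932438  0.68662203 -0.04588836]
```

All six pieces met a steady 12 to 14 N. I'll roll back once at about 14 N to confirm they're seated.

carry_out(
  deltas=[0, 0, 0, 0.005, 0, -0.0002, 1, 0, 0, 0, -0.005, 0, 0.0004, 1, 0, 0, 0, -0.008, 0, 0.0006, 1, 0, 0, 0, -0.008, 0, 0.0006, 1, 0, 0, 0, -0.008, 0, 0.0005, 1, 0, 0, 0, -0.008, 0, 0.0006, 1, 0, 0, 0, -0.008, 0, 0.0005, 1],
)

```text
clock: 19.75
eef_pos: [535.0, 196.6, 146.7]
tool_rot: [3.14, -0.002, 1.479]
force: [-2.4, 0.4, 11.7]
width: 25.1
gripper_force: 62.9
```

carry_out(
  deltas=[0, 0, 0, -0.008, 0, 0.0006, 1, 0, 0, 0, -0.008, 0, 0.0005, 1, 0, 0, 0, -0.008, 0, 0.0006, 1, 0, 0, 0, -0.008, 0, 0.0005, 1, 0, 0, 0, -0.008, 0, 0.0006, 1],
)

```text
clock: 20.38
eef_pos: [531.3, 156.7, 143.9]
tool_rot: [3.14, -0.001, 1.479]
force: [-2.6, -0.6, 13.0]
width: 25.2
gripper_force: 62.9
```

carry_out(
  deltas=[0, 0, 0, -0.008, 0, 0.0006, 1, 0, 0, 0, -0.008, 0, 0.0005, 1, 0, 0, 0, -0.008, 0, 0.0006, 1, 0, 0, 0, -0.008, 0, 0.0005, 1, 0, 0, 0, -0.008, 0, 0.0006, 1],
)

```text
clock: 21.0
eef_pos: [527.7, 116.7, 141.1]
tool_rot: [3.14, -0.001, 1.479]
force: [-2.5, 0.7, 12.3]
width: 25.8
gripper_force: 63.0
```

carry_out(
  deltas=[0, 0, 0, -0.008, 0, 0.0006, 1, 0, 0, 0, -0.008, 0, 0.0005, 1, 0, 0, 0, -0.008, 0, 0.0006, 1, 0, 0, 0, -0.008, 0, 0.0005, 1, 0, 0, 0, -0.008, 0, 0.0006, 1],
)

```text
clock: 21.62
eef_pos: [524.1, 76.7, 138.3]
tool_rot: [3.14, -0.001, 1.479]
force: [-2.1, -0.2, 12.6]
width: 25.4
gripper_force: 63.0
```

carry_out(
  deltas=[0, 0, 0, -0.008, 0, 0.0005, 1, 0, 0, 0, -0.008, 0, 0.0005, 1, 0, 0, 0, -0.008, 0, 0.0005, 1, 0, 0, 0, -0.008, 0, 0.0005, 1, 0, 0, 0, -0.008, 0, 0.0005, 1, 0, 0, 0, -0.008, 0, 0.0005, 1],
)

```text
clock: 22.38
eef_pos: [519.6, 28.7, 135.1]
tool_rot: [3.14, -0.001, 1.479]
force: [-1.8, 0.3, 11.4]
width: 25.4
gripper_force: 63.0
```

carry_out(
  deltas=[0, 0, 0, 0, 0, -0.005, 1, 0, 0, 0, 0, 0, -0.015, 1, 0, 0, 0, 0, 0, -0.03, 1, 0, 0, 0, 0, 0, -0.035, 1, 0, 0, 0, 0, 0, 0, 1, 0, 0, 0, 0, 0, 0, 1],
)

```text
clock: 23.12
eef_pos: [518.1, 29.6, 218.5]
tool_rot: [-3.14, -0.0, 1.48]
force: [-0.2, -0.3, -4.1]
width: 25.7
gripper_force: 61.2
```

Run:
```python
from h import *
s=ctrl.read_state();print(s['eef_pos'],s['tool_rot'],s['force'],s['torque'])
im=ctrl.get_image('scene')
a=cv2.resize(im[165:255,215:315],None,fx=5,fy=5,interpolation=cv2.INTER_CUBIC)
w=ctrl.get_image('wrist');c=ctrl.calibration('wrist');np.savez('w3.npz',im=w,**c)
o=np.zeros((450,800,3),np.uint8);o[:,:400]=a[:,:400];o[:400,400:]=w[:,120:520]
cv2.imwrite('pics/chk.png',o[:,:,::-1])
```

```text
[518.06158522  29.57426799 218.46102165] [-3.14013132e+00 -1.26795792e-04  1.47958080e+00] [-0.23792167 -0.33266892 -4.07748675] [ 0.01685462  0.01979394 -0.0589908 ]
```

View pics/chk.png

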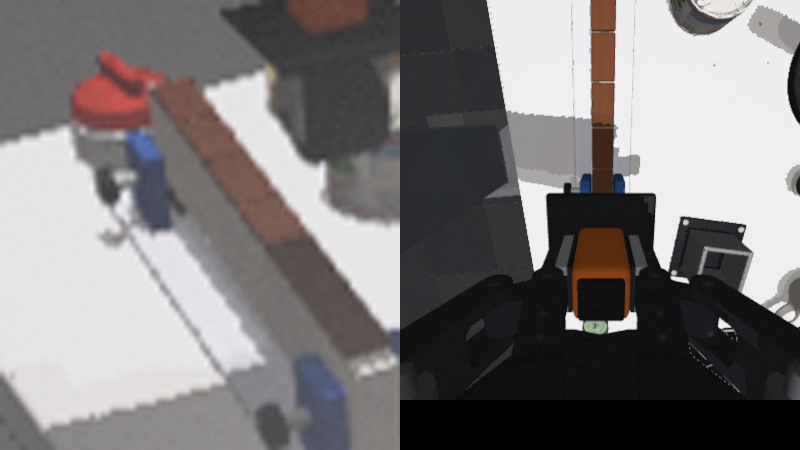

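The check picture shows the strip's top as one straight line with no steps, and the roller unchanged in the grip. Now I'll go back over the stand.

carry_out(
  deltas=[0, 0, 8.2, 0, 0, 0, 1, 0, 0, 0, -0.02, 0.0388, 0, 1, 0, 0, 0, -0.02, 0.0388, 0, 1, 0, 0, 0, -0.02, 0.0388, 0, 1, 0, 0, 0, -0.02, 0.0388, 0, 1, 0, 0, 0, 0, 0, 0, 1, 0, 0, 0, 0, 0, 0, 1, 0, 0, 0, 0, 0, 0, 1],
)

```text
clock: 24.22
eef_pos: [650.2, -83.5, 218.4]
tool_rot: [-3.14, -0.001, 1.337]
force: [0.4, 0.5, -2.7]
width: 25.3
gripper_force: 61.3
```

Run:
```python
from h import *
s=ctrl.read_state();print(s['eef_pos'],s['tool_rot'],s['force'])
w=ctrl.get_image('wrist');c=ctrl.calibration('wrist');t=ctrl.get_image('top');sc=ctrl.get_image('scene')
cc=ctrl.calibration('scene');u,v=proj(cc,[651,-85,80])[0].astype(int)
g=w[140:340,220:420]
o=np.zeros((500,800,3),np.uint8);o[:400,:400]=cv2.resize(g,(400,400));o[:500,400:]=cv2.resize(sc[v-60:v+65,u-50:u+50],(400,500),interpolation=cv2.INTER_CUBIC)
cv2.imwrite('pics/ret.png',o[:,:,::-1])
print(proj(c,[[650.1-30*0,-85.2,60]]))
```

```text
[650.21202895 -83.51812105 218.42193009] [-3.13957651e+00 -7.67515122e-04  1.33680728e+00] [ 0.36099589  0.47670573 -2.73671442]
[[321.19577976 187.31494636]]
```

View pics/ret.png

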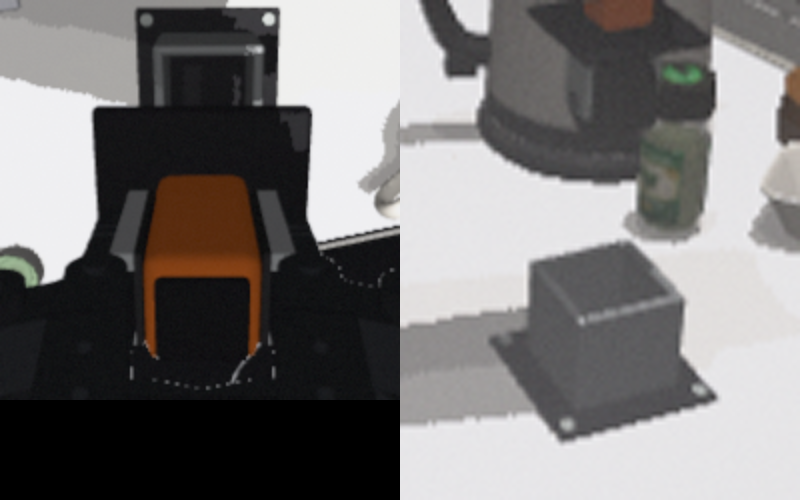

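The picture shows the roller square above the stand, and the collar is centred at column about 324 against the guard plate at about 321. I'll work out the offset by casting rays.

Run:
```python
from h import *
c=ctrl.calibration('wrist');s=ctrl.read_state()
H=ray(c,[[293,149.5],[354,149.5]],4);G=ray(c,[[266.8,193.5],[375.5,193.5]],204)
a=1.337-np.pi/2;ey=np.array([np.cos(a),np.sin(a)]);ex=np.array([-ey[1],ey[0]])
old=np.array([[621.7,-39.1],[695.6,-56.7]])
p=s['eef_pos'][:2]
for n,P in(('holes',H[:,:2]),('holesW1',old),('guard',G[:,:2]),('standW1',np.array([[650.1,-85.2]]))):print(n,P.round(1).tolist(),'tool x',((P-p)@ex).round(1),'tool y',((P-p)@ey).round(1))
```

```text
holes [[624.5, -43.2], [698.7, -60.9]] tool x [33.5 33.5] tool y [-34.9  41.3]
holesW1 [[621.7, -39.1], [695.6, -56.7]] tool x [36.9 36.9] tool y [-38.7  37.3]
guard [[626.9, -49.0], [687.8, -63.5]] tool x [28.5 28.5] tool y [-31.3  31.3]
standW1 [[650.1, -85.2]] tool x [-1.4] tool y [-0.4]
```

carry_out(
  deltas=[0, 0, 0, -0.0008, 0.0018, 0.03, 1, 0, 0, 0, 0, 0, 0.03, 1, 0, 0, 0, 0, 0, 0.012, 1, 0, 0, 0, 0, 0, 0, 1, 0, 0, 0, 0, 0, 0, 1, 0, 0, 0, 0, 0, 0, 1],
)

```text
clock: 25.12
eef_pos: [653.5, -86.3, 148.4]
tool_rot: [3.139, -0.0, 1.336]
force: [0.4, -0.2, -2.8]
width: 25.2
gripper_force: 61.1
```

Run:
```python
from h import *
s=ctrl.read_state();print(s['eef_pos'],s['tool_rot'],s['force'])
w=ctrl.get_image('wrist');c=ctrl.calibration('wrist');np.savez('w4.npz',im=w,**c);sc=ctrl.get_image('scene')
cc=ctrl.calibration('scene');u,v=proj(cc,[651,-85,60])[0].astype(int)
o=np.zeros((500,800,3),np.uint8);o[:480,:400]=cv2.resize(w[110:230,270:370],(400,480),interpolation=cv2.INTER_CUBIC);o[:500,400:]=cv2.resize(sc[v-60:v+40,u-40:u+40],(400,500),interpolation=cv2.INTER_CUBIC)
cv2.imwrite('pics/ret2.png',o[:,:,::-1])
```

```text
[653.486868   -86.34126924 148.37522876] [ 3.13938355e+00 -2.41411016e-04  1.33570950e+00] [ 0.41312849 -0.15811273 -2.75852356]
```

View pics/ret2.png

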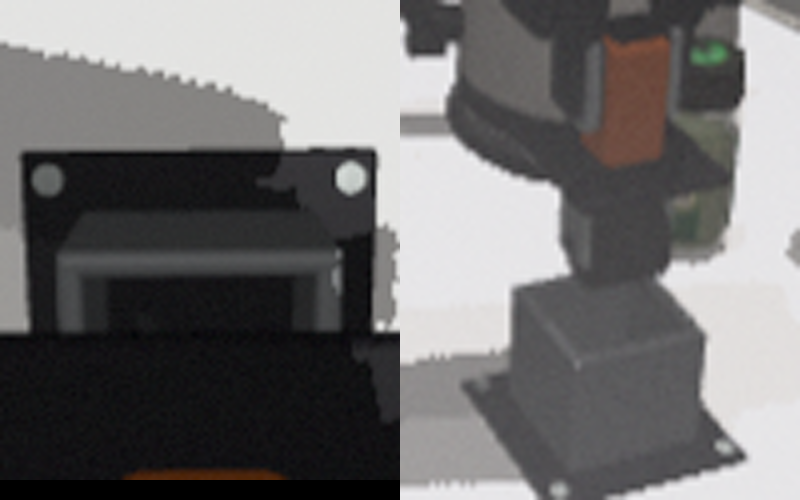

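The wrist view shows the two far holes at about (282,155) and (357.5,154.5), and the collar rim centred at column about 320. The scene view shows the wheel just above the collar opening.

Run:
```python
from h import *
d=np.load('w4.npz');c={k:d[k] for k in('mtx','R','t')};s=ctrl.read_state()
a=s['tool_rot'][2]-np.pi/2;ey=np.array([np.cos(a),np.sin(a)]);ex=np.array([-ey[1],ey[0]]);p=s['eef_pos'][:2]
def pr(n,uv,z):
    P=ray(c,uv,z)[:,:2];print(n,P.round(1).tolist(),'tool x',((P-p)@ex).round(1),'tool y',((P-p)@ey).round(1),'mid',((P-p)@ey).mean().round(2))
pr('holes',[[281.75,155],[357.5,154.5]],4)
pr('rim far',[[284.5,173.2],[355.5,173]],60)
# guard extents by threshold along row 205
g=d['im'].astype(int).max(2);r=g[200:206].mean(0);print(np.where(r>90)[0][(np.where(r>90)[0]>180)&(np.where(r>90)[0]<460)][[0,-1]] , [int(x) for x in r[255:275]],[int(x) for x in r[365:385]])
# orange lateral edges
h=cv2.cvtColor(d['im'],cv2.COLOR_RGB2HSV);o=cv2.inRange(h,np.array((3,120,60)),np.array((20,255,255)));ys,xs=np.where(o[240:330,270:370]);print(xs.min()+270,xs.max()+270)
```

```text
holes [[623.3, -43.0], [697.6, -60.3]] tool x [35.1 35.6] tool y [-39.1  37.2] mid -0.95
rim far [[630.4, -53.2], [687.4, -66.6]] tool x [26.8 27. ] tool y [-29.8  28.7] mid -0.55
[181 459] [162, 162, 157, 155, 154, 154, 155, 154, 154, 154, 148, 78, 15, 17, 18, 19, 20, 19, 19, 19] [46, 47, 47, 46, 46, 46, 47, 47, 38, 29, 90, 209, 228, 229, 228, 229, 229, 229, 228, 228]
292 350
```

carry_out(
  deltas=[0, 0, 0, 0.0005, -0.0012, 0, 1, 0, 0, 0, 0.0005, -0.001, 0.005, 1, 0, 0, 0, 0, 0, 0.01, 1, 0, 0, 0, 0, 0, 0.01, 1, 0, 0, 0, 0, 0, 0, 1, 0, 0, 0, 0, 0, 0, 1],
)

```text
clock: 25.98
eef_pos: [650.9, -84.8, 122.0]
tool_rot: [3.142, 0.0, 1.336]
force: [0.3, -0.4, -2.1]
width: 25.1
gripper_force: 61.1
```

carry_out(
  deltas=[0, 0, 0, 0, 0, 0.01, 1, 0, 0, 0, 0, 0, 0.01, 1, 0, 0, 0, 0, 0, 0.008, 1, 0, 0, 0, 0, 0, 0, 1, 0, 0, 0, 0, 0, 0, 1],
)

```text
clock: 26.6
eef_pos: [651.0, -84.8, 94.2]
tool_rot: [3.141, 0.0, 1.336]
force: [0.2, -0.6, -3.4]
width: 25.0
gripper_force: 61.3
```

carry_out(
  deltas=[0, 0, 0, 0, 0, 0.004, 1, 0, 0, 0, 0, 0, 0.003, 1, 0, 0, 0, 0, 0, 0, 1, 0, 0, 0, 0, 0, 0, 1],
)

```text
clock: 27.1
eef_pos: [650.8, -84.6, 87.1]
tool_rot: [3.142, -0.0, 1.336]
force: [-0.1, 0.1, -2.8]
width: 25.4
gripper_force: 61.3
```

carry_out(
  deltas=[0, 0, 0, 0, 0, 0.002, 1, 0, 0, 0, 0, 0, 0.002, 1, 0, 0, 0, 0, 0, 0.001, 1, 0, 0, 0, 0, 0, 0.001, 1, 0, 0, 0, 0, 0, 0, 1],
)

```text
clock: 27.72
eef_pos: [650.7, -84.6, 81.0]
tool_rot: [-3.141, -0.0, 1.336]
force: [0.6, 0.6, -3.6]
width: 25.3
gripper_force: 61.3
```

carry_out(
  deltas=[0, 0, 0, 0, 0, 0.001, 1, 0, 0, 0, 0, 0, 0, 1],
)

```text
clock: 27.98
eef_pos: [650.7, -84.6, 80.0]
tool_rot: [-3.141, -0.0, 1.336]
force: [0.7, -1.1, -3.2]
width: 25.5
gripper_force: 61.3
```

carry_out(
  deltas=[0, 0, 0, 0, 0, 0.0005, 1, 0, 0, 0, 0, 0, 0, 1],
)

```text
clock: 28.22
eef_pos: [650.7, -84.6, 79.6]
tool_rot: [-3.141, -0.0, 1.336]
force: [-0.4, 0.1, -2.2]
width: 25.3
gripper_force: 61.3
```

carry_out(
  deltas=[0, 0, 0, 0, 0, 0.0005, 1, 0, 0, 0, 0, 0, 0, 1],
)

```text
clock: 28.48
eef_pos: [650.8, -84.7, 79.2]
tool_rot: [3.141, 0.0, 1.336]
force: [0.1, -0.1, -2.5]
width: 25.3
gripper_force: 61.3
```

carry_out(
  deltas=[0, 0, 0, 0, 0, 0.0005, 1, 0, 0, 0, 0, 0, 0, 1],
)

```text
clock: 28.72
eef_pos: [650.8, -84.7, 79.1]
tool_rot: [3.141, -0.0, 1.336]
force: [-2.1, 0.8, 3.0]
width: 25.4
gripper_force: 62.1
```

carry_out(
  deltas=[0, 0, 0, 0, 0, 0.0005, 1, 0, 0, 0, 0, 0, 0, 1],
)

```text
clock: 28.98
eef_pos: [650.8, -84.7, 79.1]
tool_rot: [3.141, -0.0, 1.336]
force: [-3.0, 1.3, 7.7]
width: 25.3
gripper_force: 62.8
```

It's resting on the rim at the original height. I'll ease off, open, and withdraw straight up.

carry_out(
  deltas=[0, 0, 0, 0, 0, -0.0005, 1, 0, 0, 0, 0, 0, 0, -1, 0, 0, 0, 0, 0, 0, -1, 0, 0, 0, 0, 0, 0, -1, 0, 0, 0, 0, 0, 0, -1, 0, 0, 0, 0, 0, 0, -1, 0, 0, 0, 0, 0, 0, -1, 0, 0, 0, 0, 0, 0, -1, 0, 0, 0, 0, 0, 0, -1],
)

```text
clock: 30.1
eef_pos: [650.8, -84.6, 78.6]
tool_rot: [3.142, -0.0, 1.336]
force: [0.4, -0.1, 0.2]
width: 85.4
gripper_force: 0.0
```

carry_out(
  deltas=[0, 0, 0, 0, 0, -0.01, -1, 0, 0, 0, 0, 0, -0.02, -1, 0, 0, 0, 0, 0, -0.04, -1, 0, 0, 0, 0, 0, -0.04, -1, 0, 0, 0, 0, 0, -0.05, -1, 0, 0, 0, 0, 0, 0, -1, 0, 0, 0, 0, 0, 0, -1],
)

```text
clock: 30.98
eef_pos: [650.6, -84.5, 239.5]
tool_rot: [3.141, -0.001, 1.336]
force: [0.3, 0.5, -0.6]
width: 85.4
gripper_force: 0.0
```

Run:
```python
from h import *
s=ctrl.read_state();print(s['clock'],s['eef_pos'],s['width'],s['force'])
w=ctrl.get_image('wrist');sc=ctrl.get_image('scene')
cv2.imwrite('pics/end.png',np.hstack([w[100:400,120:520],cv2.resize(sc[160:280,225:385],(400,300),interpolation=cv2.INTER_CUBIC)])[:,:,::-1])
```

```text
30.975 [650.61012961 -84.51283151 239.46160851] 85.3700940954872 [ 0.3404292   0.49230433 -0.64730551]
```

View pics/end.png

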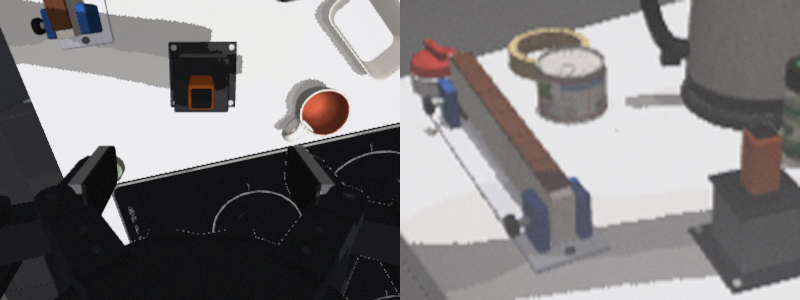

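The last picture shows the roller upright and fully down in its stand, at (201,95) in the left half. The strip is flat with no steps and nothing else has moved.

```bash
python3 -c "from cell import ctrl; print(ctrl.finish_job())"
```

```text
the job is handed in; nothing more can be done
None
```

The strip was rolled out and back at about 12–16 N and looks flat in the pictures, the roller is back upright and fully down in its stand with the gripper clear, nothing else was touched, and I handed the job in at about 31 s.

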